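Crank the sample clamp shut

ROBOT

A 7-joint arm with a two-finger parallel gripper is mounted at the origin on the work surface. World frame = base frame: x ahead of the robot, y to its left, z up, the work surface at z = 0. Lengths are in mm, angles in degrees, forces in N, time in s.
With the tool pointing down it reaches from about 400 to 850 mm from the base axis. Payload 10.4 kg.
Tool frame: the origin (TCP) lies midway between the tips of the shut fingers; the grasp point (between the pads) lies 19 mm behind it; z points along the fingers, y is the direction in which the jaws open and shut (so a half turn about z gives the same grasp; the last joint's range is limited). The gripper opens to 85 mm and grips with 20 to 120 N. Pads are 22 mm wide; open, the fingers measure 114 mm over their backs; the gripper's body (76 mm by 85 mm) begins 54 mm behind the grasp point. The pads swing forward as they close: fully open they stand 13 mm farther back than shut.
Start: joints at [-72.514, 19.034, -3.707, 83.658, 1.238, 77.344, -5.071], TCP at [201.213, 591.747, 231.338] pointing down, gripper open.
Joint ranges: [-148.97, 148.97], [-28.65, 121.19], [-84.17, 76.75], [9.2, 138.47], [-72.65, 252.65], [3.7, 117.97], [-149.18, 149.18]. Speed limits (degrees/s): [127.2, 127.2, 159.86, 159.86, 180, 180, 180].

INTERFACE

Orientations are given as [roll, pitch, yaw] about the fixed x, y, z axes, in that order (R = Rz(yaw) Ry(pitch) Rx(roll)).
In Python, from cell import manip, viewer gives the robot as it stands.
- The arm moves only by the tool apply_moves, never from a script. Its arguments are lists of equal length, an entry for each row: "grip": the closure in counts, from 0 (fully open) to 255 (shut); "dp": the shift along the tool's x, y, z in m, a list of three; "delta_rot": the turn, a rotation vector about the tool's x, y, z in degrees, a list of three. In form: {"grip": [grip, ...], "dp": [[x, y, z], ...], "delta_rot": [[wx, wy, wz], ...]}. A call has 1 to 12 rows; each row is the pose to reach, as a shift and turn from the pose commanded when the call began, along the tool's axes at that moment; what a row does not reach only later rows make up. A row lasts 1/12 s, in which the tool goes at most 41.7 mm and 7.16 degrees, less where a joint would pass 70% of its speed; a pose out of reach is approached as far as the arm can. A call with a gripper value outside its range is refused whole. The fingers move at their own pace and stop on an object; "grip_force" is the grip in N (left out, the last holds). Time passes only in rows, so rows that repeat a pose let the fingers close. It gives the time, the measured TCP pose, the force and the opening at its end, in the units of the state.
- manip.get_obs(): the state, without advancing time (a new reading comes with each control period).
- viewer.camera(name): name is "scene" or "top"; returns (picture, depth): 420x560x3 uint8, red, green, blue; 420x560 float32, mm along the optical axis (not along the pixel's ray), 0 where there is no reading.
- viewer.camera_params(name): a dict with "K" (3x3 intrinsics, pixels), "k1" (the pictures are not rectified: a ray, as slopes to the right and down, at radius r is drawn at 1 + k1 r^2 times it, then the intrinsics apply), "origin" and "attitude" of the camera in the world. Camera axes: x right, y up, looking along -z (the intrinsics and any distortion apply to the point x, -y, -z); pixel columns grow to the right and rows downward; lengths in mm; the calibration is good to about 2 mm. A picture is of the moment at which its call begins. camera_params takes no time and is no camera call.
- manip.sign_off(): hands the job in, once; it reports no verdict.
The state is a dict: "time_s": time; "q": joint angles; "qvel": joint speeds; "effort": joint torques, N m; "tool_pos": TCP position; "ee_rot": TCP orientation; "force": force on the tool from outside, world axes, zero at the start; "torque": the same for the moment, N m; "gripper_width": finger opening in mm.
Only numpy, scipy, OpenCV 4.12 (cv2) and the standard library are available. Lean on these libraries where they do the work, as an engineer would, in place of code of your own. Each camera call takes 0.05 s, during which the arm holds its last target. There are 200 camera calls.

TASK

Fit the loose hand crank onto the square drive end of the clamping fixture, easing it on gently, and wind it clockwise by its knob, keeping it on the square all the while, until the sprung jaw plate holds the metal sample firmly against the stop jaw: springs clearly pressed in, about half way, but never driven solid. Leave the crank sitting fully down on the square, let go, and do not disturb the other things on the bench.

Things in the scene. Friction and masses are not known exactly. Their poses are not given: they have to be found in the camera images.
- crank: Loose steel hand crank, 0.265 kg, standing on the table knob up. Origin: centre of the hub's underside; z up, x along the arm to the knob. Hub: block 26 x 26 mm, 36 mm high, best gripped over its y faces. Arm: bar 14 mm wide, z 18 to 26 mm, out to x = 69 mm; a counterweight of its width, z 18 to 32 mm, back to x = -35 mm. Knob: black upright cylinder 18 mm across at x = 60 mm, z 29 to 67 mm, spinning freely on its pin.
- socket (a point): Centre of the closed inner end of the square socket in the hub's underside, 16 mm above the crank's origin; axes as the crank's. Socket 13.2 mm wide, 16 mm deep, sides parallel to x and y, mouth chamfered 1 mm. It meets shaft_top when the crank is fully down.
- knob_mid (a point): Point on the knob's axis, 60 mm from the hub's axis, 50 mm above the crank's underside, 17 mm below the knob's top. Axes as the crank's. The knob spins freely on the crank, so a gripper holding it need not turn its wrist.
- fixture: Clamping fixture fixed to the bench. Origin: on the table under the drive shaft's axis; z up, x along the clamp from gearbox to stop jaw. Base plate 290 x 100 x 20 mm (x -45 to 245 mm). Grey gearbox 60 x 70 mm, top at z = 60 mm, square drive end standing up out of it. A jaw 30 mm thick, top at z = 54 mm, is driven in +x by 15 mm for each full turn.
- shaft: The square steel drive end, 12 x 12 mm, standing 24 mm above the gearbox top (top 84 mm above the table); origin at its foot, sides parallel to its x and y axes. The crank fits in four ways, a quarter turn apart; when fully down its underside is 68 mm above the table.
- shaft_top (a point): Centre of the top of the square drive end. Axes turn with the shaft, z up.
- spindle (a joint): Turn of the drive, rad; grows clockwise seen from above, which closes the clamp. Starts between -0.4 and 0.4; about 13 to 19 rad are needed. Friction of 0.3 N m (5 N at the crank's knob) resists it either way and keeps the clamp closed when let go.
- jaw_plate: Sprung steel plate on the moving jaw's front, 8 x 70 x 34 mm, origin mid back face, x to the stop jaw (front face at 8 mm; with the drive at 0 this is at x = 104 mm of the fixture). Springs 40 N per mm, solid at 4 mm. Hold the sample with 30 to 110 N, best 75 N: 1.9 mm, an eighth of a turn after the sample is pinched, 3 N more at the knob than winding free. Over 150 N is too much.
- sample: Loose machined aluminium block, 0.18 kg, 40 mm long in the clamping direction, 50 mm wide, 36 mm high with a stepped top, lying on the fixture's base between the jaws, 2 to 9.5 mm short of the dark stop jaw (30 x 80 x 34 mm, bolted across the base; its pose is not given), so it slides a little before it is pinched. Origin: centre of its underside; x along the clamp.
- turned_pin: Bystander: steel pin with a flange 32 mm across, 45 mm high, origin under its centre. Leave it.
- ring_gauge: Bystander: steel ring 48 mm across, 16 mm high, origin under its centre. Leave it.
- oil_jar: Bystander: white plastic jar 48 mm across, 60 mm high, origin under its centre. Leave it.
Things that resemble listed ones, but are neither listed nor needed, are in the scene too. What is shaped like the crank but red is not meant.

How it is judged:
By the outcome, as a careful person would: the job done as asked, in the order asked, and still so for the second after the job is handed in, with the robot touching nothing.
It also fails if it takes over 72 s, if anything falls off the work surface, if the arm or the gripper's body presses on something with over 40 N, if the wrist force passes 120 N, or if a joint passes its speed limit or range.

## Working session

There is one attempt and no reset: what is moved stays moved. The work goes in short steps, Python scripts to look and compute and a tool call to move; the robot and the scene stay as the last step left them, time stands still between calls to the robot, and variables do not carry over. Pictures are saved under pics/ and viewed, about 8 in all and at most 12, crops included, and the job is handed in when it is done.

Besides the shell and the picture viewer there is one more tool, called after "Request:" in YAML: its name, and indented under it one key for each argument. apply_moves: Moves the arm, as the interface text tells. Its arguments: {"type":"object","properties":{"grip":{"type":"array","items":{"type":"number"}},"dp":{"type":"array","items":{"type":"array","items":{"type":"number"}}},"delta_rot":{"type":"array","items":{"type":"array","items":{"type":"number"}}},"grip_force":{"type":"number"}},"required":["grip","dp","delta_rot"]}

```bash
ls; mkdir -p pics
python3 - <<'E'
from cell import manip, viewer
import cv2,numpy as np
for n in ["top","scene"]:
    p,d=viewer.camera(n); cv2.imwrite(f"pics/{n}0.png",p[:,:,::-1]); np.save(f"pics/{n}0_d.npy",d); print(n,viewer.camera_params(n), (d>0).mean())
print(manip.get_obs())
E
```

```text
pics
top {'K': array([[501.71458513,   0.        , 282.81513398],
       [  0.        , 501.71458513, 216.08757267],
       [  0.        ,   0.        ,   1.        ]]), 'k1': -0.18311168629897936, 'origin': array([ 435.23546954,  -12.11064839, 1125.93173929]), 'attitude': array([  7.25093247,   0.12401157, -90.54874635])} 0.9961989795918368
scene {'K': array([[384.44764409,   0.        , 277.52781535],
       [  0.        , 384.44764409, 207.75173618],
       [  0.        ,   0.        ,   1.        ]]), 'k1': -0.016933794964317402, 'origin': array([1005.58706459, -396.52687206,  665.21241639]), 'attitude': array([45.10593211, -0.19500558, 49.89225235])} 0.9960204081632653
{'time_s': 0.1, 'q': array([-72.51307277,  19.06852398,  -3.70644345,  83.70259947,
         1.23677423,  77.3438643 ,  -5.07260176]), 'qvel': array([-0.12450658, -0.05281675, -0.10152451, -0.02640525,  0.10204681,
        0.0158702 , -0.07151644]), 'effort': array([ 9.76592892e-04, -6.26741624e+01,  4.89165005e-02, -3.92431855e+01,
        1.63273030e-02,  6.85271967e-03,  3.35426159e-05]), 'tool_pos': array([201.12038534, 591.38536829, 230.5818924 ]), 'ee_rot': array([-1.79924873e+02,  2.88093845e-03,  1.61216660e+02]), 'force': array([-0.1233565 ,  0.62120578,  0.04870678]), 'torque': array([-0.07858364, -0.00682256,  0.0253923 ]), 'gripper_width': 85.10357979295677}
```

View pics/top0.png

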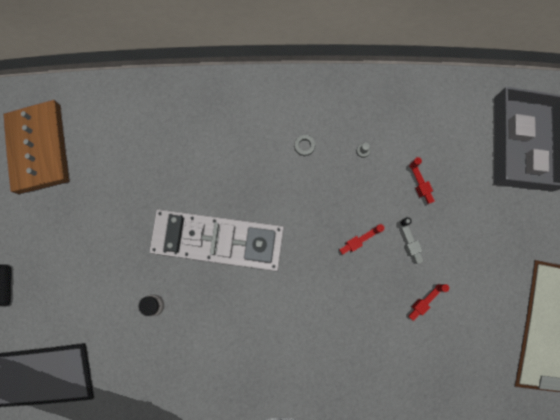

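View pics/scene0.png

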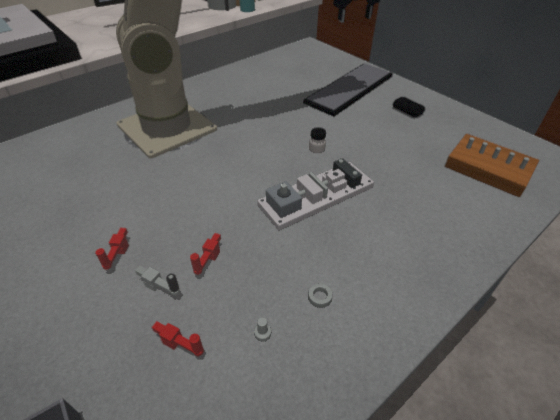

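```bash
cat > h.py <<'E'
import numpy as np,cv2
from scipy.spatial.transform import Rotation as R
from cell import manip, viewer
def rot(rpy): return R.from_euler('xyz',rpy,degrees=True).as_matrix()
def und(P,uv):
    K=P['K']; d=(np.atleast_2d(uv)-K[:2,2])/np.diag(K)[:2]; s=d.copy()
    for _ in range(20): s=d/(1+P['k1']*(s**2).sum(1,keepdims=True))
    return s
def rays(P,uv):
    s=und(P,uv); return np.c_[s[:,0],-s[:,1],-np.ones(len(s))]@rot(P['attitude']).T
def plane(P,uv,z):
    r=rays(P,uv); return P['origin']+r*((z-P['origin'][2])/r[:,2])[:,None]
def cloud(P,d):
    v,u=np.mgrid[:420,:560]; uv=np.c_[u.ravel(),v.ravel()].astype(float)
    return (P['origin']+rays(P,uv)*d.ravel()[:,None]).reshape(420,560,3)
def proj(P,X):
    c=(np.atleast_2d(X)-P['origin'])@rot(P['attitude']); s=np.c_[c[:,0],-c[:,1]]/-c[:,2:]
    s=s*(1+P['k1']*(s**2).sum(1,keepdims=True)); return s*np.diag(P['K'])[:2]+P['K'][:2,2]
def snap(n):
    p,d=viewer.camera(n); P=viewer.camera_params(n); return p,cloud(P,d),P
E
python3 - <<'E'
from h import *
ims=[]
for n,c in [("top",((150,205,135,70),(380,205,67,67),(228,215,60,60))),("scene",((255,150,125,75),(125,255,65,50),(262,170,45,45)))]:
    p=cv2.imread(f"pics/{n}0.png"); P=viewer.camera_params(n); C=cloud(P,np.load(f"pics/{n}0_d.npy"))
    t=[]
    for x,y,w,h in c: t.append(cv2.resize(p[y:y+h,x:x+w],(int(w*290/h),290),interpolation=cv2.INTER_CUBIC)[:, :540 if w>100 else 400])
    ims.append(np.hstack([cv2.resize(t[0],(400,290)),cv2.resize(t[1],(200,290)) if 0 else t[1][:,:290],t[2]]))
    print(n)
    for s in ([(300,300),(261,244),(256,235),(412,244),(406,221),(174,233),(191,224)] if n=="top" else [(250,250),(284,186),(282,200),(150,273),(173,277)]): print(s,C[s[1],s[0]].round(1))
    # crank-ish points
    if n=="top":
        sub=C[205:272,380:440]; 
        np.set_printoptions(linewidth=250)
        print(sub[8:62:2,15:48:2,2].round(0).astype(int))
        print(C[220:270,238:284,2][::2,::2].round(0).astype(int))
w=min(i.shape[1] for i in ims); o=np.vstack([i[:,:w] for i in ims]); print(o.shape); cv2.imwrite("pics/crop1.png",cv2.resize(o,(800,int(o.shape[0]*800/w))) if w>800 else o)
E
```

```text
top
(300, 300) [389.7 -47.6  -1.4]
(261, 244) [509.5  34.7  86.6]
(256, 235) [530.7  46.5  60.6]
(412, 244) [ 509.1 -294.8   36.6]
(406, 221) [ 556.6 -275.3   68.4]
(174, 233) [536.9 224.5  55.6]
(191, 224) [557.8 190.1  41.1]
[[-1  0 -1 -2  2  0 -2 -2 -1  2  2  3  3  0  2 -1  0]
 [-2 -2 -1 -1  1  1  2  4  1  2  0  1  0  5  0  1 -5]
 [ 0  1  0 -2 -2  1 -2 -5  1 -1 -2  2  0 -4 -7 -1  1]
 [ 4 -2 -1  0 57 65 70 68 -1 -2 -4  3  3  4  0  1  0]
 [ 2  2  2 42 61 68 71 70 66 -2 -3  3  5 -2  1 -1  3]
 [ 1  3 26 46 62 67 68 67 70  4  3 -2  2 -1 -1  0  2]
 [ 0 -1  1 28 43 49 25  2  2  0 -3 -1 -3  0  1 -1 -1]
 [-2  2  4 21 28 23 24  5  0  2 -2  0  2  3  3 -3  3]
 [-1  1  2  4 25 27 30 25  1  3  1  0  0 -1 -3  2 -3]
 [ 0  3  2  5 23 25 24 28 -1 -2  4  4 -3  1  5 -1 -1]
 [-1  1  6 -1 -2 28 25 28 29  3 -1  5 -1 -2 -3 -1  4]
 [ 0 -1 -3  3 -5 23 26 24 24  1 -1 -3  2  5 -1 -1  1]
 [-1  1  3 -4  2  3 28 27 26 -1  1  1 -2 -2  0 -1  0]
 [-1  0 -1  0  2  1 26 24 28 26  1  0 -2 -5 -1 -1  0]
 [ 1  0  0  1 -1  2 16 27 26 25 36 34  2 -4  1  3  2]
 [-1  0 -3  2  1 -3  3 25 39 36 39 34  2  0 -3 -1  3]
 [ 0  4  
[... 3017 characters left out ...]
   63   61   56   19   20   19   19    7   -3]
 [  18   19   19   22   21   24   20   17   19   19   25   21   39   56   58   58   58   20   21   22   22    2    0]
 [  20   20   24   21   20   23   18   22   20   20   26   21   24   22   20   23   22   23   20   22    9   -1    1]
 [   4    2   -1    2   22   22   19   19   20   22   17   21   19   22   19   22   18   21   21   22    0    3   -1]
 [   2    1    0    1    1    1   -2    2    2   -1    0    8   21   21   20   17   20   21   17   18    2    1    4]]
scene
(250, 250) [557.4 -95.7  -1.6]
(284, 186) [514.9  38.7  82. ]
(282, 200) [529.1  20.9  59.2]
(150, 273) [ 501.5 -300.    35.5]
(173, 277) [ 562.3 -275.9   66.6]
(580, 980, 3)
```

View pics/crop1.png

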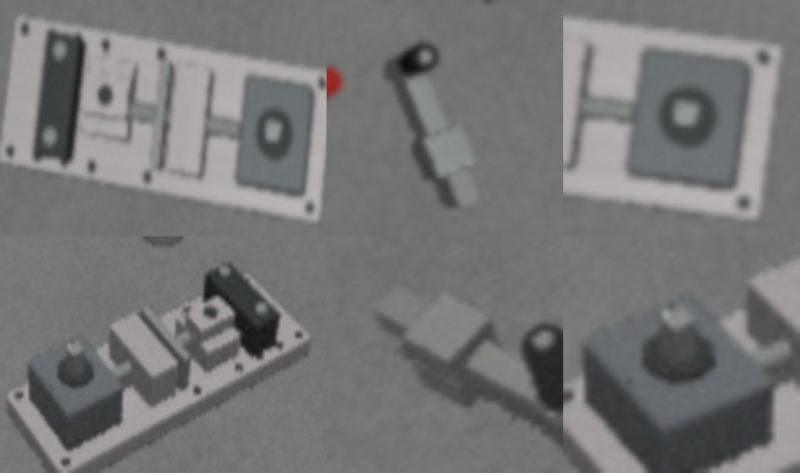

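Run:
```python
from h import *
def mar(xy):
    c,s,a=cv2.minAreaRect(np.float32(xy)); return np.round(c,1),np.round(s,1),round(a,1)
def sel(C,P,m,zp):
    v,u=np.nonzero(m); return plane(P,np.c_[u,v].astype(float),zp)[:,:2]
for n in ["top","scene"]:
    p=cv2.imread(f"pics/{n}0.png"); P=viewer.camera_params(n); C=cloud(P,np.load(f"pics/{n}0_d.npy"))
    X,Y,Z=C[...,0],C[...,1],C[...,2]
    g=(abs(X-513)<75)&(abs(Y-40)<70)&(Z>53)&(Z<72)
    nn,l,st,ct=cv2.connectedComponentsWithStats(g.astype(np.uint8)); g=l==1+st[1:,4].argmax()
    xy=sel(C,P,g,60); print(n,"gearbox",mar(xy))
    s=(abs(X-513)<25)&(abs(Y-36)<25)&(Z>77); xy=sel(C,P,s,84); print(" shaft",mar(xy),xy.mean(0).round(1),len(xy))
    b=(abs(X-535)<110)&(abs(Y-120)<190)&(Z>13)&(Z<80); b=cv2.morphologyEx(b.astype(np.uint8),cv2.MORPH_OPEN,np.ones((3,3)))
    b2=b.astype(bool)&(Z<27); print(" base",mar(sel(C,P,b2,20)))
    roi=(abs(X-525)<70)&(abs(Y+290)<50)
    k=roi&(Z>60); xyk=sel(C,P,k,67); print(" knob",mar(xyk))
    h=roi&(Z>33.5)&(Z<42)&(np.hypot(X-558,Y+275)>20); print(" hub",mar(sel(C,P,h,36)),sel(C,P,h,36).mean(0))
    a=roi&(Z>14)&(Z<45)&(np.hypot(X-558,Y+275)>16); A=C[a][:,:2]; m=A.mean(0); w,V=np.linalg.eigh(np.cov((A-m).T)); print(" bar mean",m,"dir",np.degrees(np.arctan2(V[1,1],V[0,1])))
    # shaft top by brightness, upscaled
    cx,cy=proj(P,[513,36,84])[0]; x0,y0=int(cx)-12,int(cy)-12
    q=cv2.resize(cv2.cvtColor(p[y0:y0+25,x0:x0+25],cv2.COLOR_BGR2GRAY),None,fx=10,fy=10,interpolation=cv2.INTER_CUBIC)
    for th in ((130,145,160) if n=="top" else (120,135,150)):
        cs,_=cv2.findContours((q>th).astype(np.uint8),cv2.RETR_EXTERNAL,cv2.CHAIN_APPROX_NONE)
        cs=[c for c in cs if 200<cv2.contourArea(c)<8000]
        for c in cs:
            uv=(c[:,0].astype(float)+.5)/10-.5+[x0,y0]; xy=plane(P,uv,84)[:,:2]; print("  top th",th,mar(xy))
    print(q[::10,::10].max(), q[60:190:10,60:190:10])
```

```text
top gearbox (array([510. ,  40.3]), array([60.2, 69.9]), 81.4)
 shaft (array([509.8,  40. ]), array([10.4, 12.5]), 89.7) [510.3  40.2] 35
 base (array([525.2, 139. ]), array([289.3,  98.7]), 81.9)
 knob (array([ 557.8, -277.9]), array([17.6, 15.3]), 87.8)
 hub (array([ 492.6, -303.6]), array([46.9, 24.8]), 20.4) [ 499.05044455 -301.25250658]
 bar mean [ 505.15404    -297.59161693] dir -161.35420326332633
  top th 130 (array([510.8,  40.1]), array([10.1, 10. ]), 78.4)
  top th 145 (array([510.7,  39.8]), array([7.3, 6.3]), 89.5)
151 [[112 112 112 111 108 107 107 107 109 110 111 110 111]
 [111 108 104 101  96  93  93  94  98 104 108 110 111]
 [108  98  88  83  79  76  75  78  81  88  98 106 111]
 [ 97  84  74  72  71  70  69  69  70  73  84  96 105]
 [ 84  74  76  84  88  85  80  76  71  68  71  83  98]
 [ 76  72  87 108 118 115 108 102  91  75  67  73  90]
 [ 70  73  98 126 138 140 137 132 114  86  69  69  82]
 [ 68  75 106 137 148 149 150 144 119  86  69  68  77]
 [ 66  75 109 142 151 151 151 140 111  81  68  68  76]
 [ 67  73 105 139 150 151 148 132 101  76  68  68  75]
 [ 68  70  9
[... 901 characters left out ...]
16 119 117 116 116 116 117 119 117 114]
 [119 117 115 114 115 117 116 116 117 116 116 117 117]
 [120 119 117 116 118 120 118 116 113 111 110 113 117]
 [119 119 119 116 117 120 114 112 108 107 107 108 113]
 [117 117 119 113 111 115 103 104 117 114 108 107 107]
 [115 113 113 109 108 129 125 117 130 128 115 108 105]
 [113 110 107 106 105 138 149 135 138 138 128 115 109]
 [109 108 106 106 101 114 137 142 142 136 121 108 106]
 [106 107 106 108 100  86 104 126 124 110  92  91 102]
 [106 108 108 105  91  75  76  90  92  84  77  79  97]
 [107 106  98  86  74  71  71  75  77  77  77  70  79]
 [108  99  78  64  65  72  72  74  77  75  77  69  64]
 [109  89  66  60  65  72  72  73  76  76  77  72  61]]
```

Run:
```python
from h import *
from scipy.ndimage import median_filter
fr=[viewer.camera("top") for _ in range(10)]; P=viewer.camera_params("top")
g=np.mean([cv2.cvtColor(f[0],cv2.COLOR_RGB2GRAY).astype(float) for f in fr],0); D=np.median([f[1] for f in fr],0)
np.save("pics/g.npy",g);np.save("pics/D.npy",D)
C=cloud(P,D); Z=C[...,2]; X=C[...,0];Y=C[...,1]
def mar(xy):
    c,s,a=cv2.minAreaRect(np.float32(xy)); return np.round(c,1),np.round(s,1),round(a,1)
def pts(m,z):
    v,u=np.nonzero(m); return plane(P,np.c_[u,v].astype(float),z)[:,:2]
o=np.array([510.3,40.1]); yw=np.radians(81.6); F=np.array([[np.cos(yw),np.sin(yw)],[-np.sin(yw),np.cos(yw)]])
f=(C[...,:2]-o)@F.T
inb=(f[...,0]>-60)&(f[...,0]<260)&(abs(f[...,1])<55)
for nm,lo,hi,zz,a,b in [("gear",55,66,60,-45,50),("jaw",50,58,54,50,115),("stop",49,60,54,160,250),("sample",29,48,36,110,185),("plate",29,60,54,90,130)]:
    m=inb&(Z>lo)&(Z<hi)&(f[...,0]>a)&(f[...,0]<b); m=cv2.morphologyEx(m.astype(np.uint8),cv2.MORPH_OPEN,np.ones((2,2)))
    if m.sum()>4:
        q=(pts(m,zz)-o)@F.T; print(nm,mar(q),q.min(0).round(1),q.max(0).round(1),m.sum())
# profile along clamp axis at several y
for yy in (-28,-10,0,10,28):
    print(yy,[(x,int(round(float(np.median(Z[inb&(abs(f[...,0]-x)<2)&(abs(f[...,1]-yy)<4)]))))if (inb&(abs(f[...,0]-x)<2)&(abs(f[...,1]-yy)<4)).any() else None) for x in range(48,246,4)])
# shaft
c0=proj(P,[510.5,40.1,84])[0].astype(int); w=9
v,u=np.mgrid[c0[1]-w:c0[1]+w+1,c0[0]-w:c0[0]+w+1]
I=g[v,u]; q=plane(P,np.c_[u.ravel(),v.ravel()].astype(float),84)[:,:2]
for th in (85,95,105,115):
    W=np.clip(I.ravel()-th,0,None); c=(W[:,None]*q).sum(0)/W.sum(); r=q-c; z=r[:,0]+1j*r[:,1]; ok=abs(z)<12; W=W*ok
    c=(W[:,None]*q).sum(0)/W.sum(); r=q-c; z=r[:,0]+1j*r[:,1]
    m4=(W*z**4).sum(); print("shaft",th,c.round(1),"edge angle",(np.degrees(np.angle(-m4))/4).round(1), abs(m4)/(W*abs(z)**4).sum())
# crank
roi=(abs(X-520)<70)&(abs(Y+292)<50)
k=roi&(Z>62); kc=mar(pts(k,67)); print("knob",kc)
h=roi&(Z>34.3)&(Z<42)&(np.hypot(X-558,Y+276)>18); h=cv2.morphologyEx(h.astype(np.uint8),cv2.MORPH_OPEN,np.ones((3,3)));print("hub",mar(pts(h,36)))
a=roi&(Z>20)&(Z<30)&(np.hypot(X-558,Y+276)>12)&(X>505); A=pts(a,26); l=cv2.fitLine(np.float32(A),cv2.DIST_HUBER,0,.01,.01).ravel(); print("arm",A.mean(0),np.degrees(np.arctan2(l[1],l[0])),a.sum())
```

```text
gear (array([-2.2,  2.2]), array([59.9, 69.8]), 0.2) [-32.2 -32.8] [27.7 37.1] 867
jaw (array([79. ,  1.3]), array([67.8, 42.7]), 89.7) [ 57.7 -32.6] [100.4  35.2] 536
stop (array([180.8,   2. ]), array([45.8, 78.3]), 1.4) [158. -37.] [204.4  41.2] 532
sample (array([142.8,   0.6]), array([73.8, 68. ]), 89.6) [108.9 -36.5] [177.1  37.3] 323
plate (array([107.1,   1.4]), array([67.9, 41.5]), 89.2) [ 86.  -32.4] [127.7  35.5] 288
-28 [(48, 21), (52, 20), (56, 20), (60, 33), (64, 54), (68, 54), (72, 54), (76, 55), (80, 54), (84, 55), (88, 54), (92, 39), (96, 48), (100, 54), (104, 54), (108, 20), (112, 20), (116, 20), (120, 20), (124, 20), (128, 27), (132, 42), (136, 42), (140, 42), (144, 42), (148, 42), (152, 42), (156, 43), (160, 42), (164, 41), (168, 43), (172, 20), (176, 36), (180, 54), (184, 54), (188, 58), (192, 58), (196, 58), (200, 54), (204, 55), (208, 53), (212, None), (216, 21), (220, 20), (224, 20), (228, 20), (232, 21), (236, 20), (240, 20), (244, 20)]
-10 [(48, 21), (52, 20), (56, 20), (60, 30), (64, 55), (68, 54), (72, 54), (76, 54), (80, 54), (84, 54), (88, 54), (92, 20),
[... 1759 characters left out ...]
, (140, 20), (144, 21), (148, 21), (152, 21), (156, 21), (160, 21), (164, 20), (168, 20), (172, 20), (176, 37), (180, 54), (184, 54), (188, 58), (192, 58), (196, 56), (200, 55), (204, 55), (208, None), (212, None), (216, 21), (220, 21), (224, 20), (228, 21), (232, 21), (236, 20), (240, 20), (244, 21)]
shaft 85 [511.8  40.4] edge angle 4.5 0.19676297291882253
shaft 95 [511.3  40.1] edge angle 4.2 0.3450511746167255
shaft 105 [511.   39.9] edge angle -7.5 0.1629094696988877
shaft 115 [511.1  39.9] edge angle -18.8 0.15598742295971013
knob (array([ 557.8, -279. ]), array([15.4, 15.3]), 87.7)
hub (array([ 501.9, -299.8]), array([25. , 25.1]), 17.1)
arm [ 530.8561124  -289.20764565] 18.393312 122
```

```bash
cat > go.py <<'E'
# usage: go.py x,y,z,yaw ... : each target from the last; prints dp (m, tool axes) and turn about tool z, keeps commanded pose
import json,sys,numpy as np,os
s=json.load(open('cmd.json')) if os.path.exists('cmd.json') else [201.213,591.747,231.338,161.22]
for a in sys.argv[1:]:
    t=[float(v) for v in a.split(',')]; d=np.subtract(t[:3],s[:3]); c,n=np.cos(np.radians(s[3])),np.sin(np.radians(s[3]))
    dp=np.array([c*d[0]+n*d[1], n*d[0]-c*d[1], -d[2]]).round(1); wz=round(s[3]-t[3],1)
    s=[s[0]+c*dp[0]+n*dp[1], s[1]+n*dp[0]-c*dp[1], s[2]-dp[2], s[3]-wz]
    print('dp',(dp/1000).round(4).tolist(),'wz',wz,'->',np.round(s,2).tolist())
json.dump(s,open('cmd.json','w'))
E
python3 go.py 520,250,230,114 560,-100,230,67 501.7,-299.3,120,19.5
```

```text
dp [-0.4118, -0.2209, 0.0013] wz 47.2 -> [519.97, 250.03, 230.04, 114.02]
dp [-0.336, -0.1059, 0.0] wz 47.0 -> [560.02, -99.98, 230.04, 67.02]
dp [-0.2063, 0.0241, 0.11] wz 47.5 -> [501.66, -299.31, 120.04, 19.52]
```

Request:
apply_moves:
  grip: [0,0,0,0,0,0,0,0,0,0,0,0]
  dp:
    - [-0.4118,-0.2209,0.0013]
    - [-0.4118,-0.2209,0.0013]
    - [-0.4118,-0.2209,0.0013]
    - [-0.4118,-0.2209,0.0013]
    - [-0.4118,-0.2209,0.0013]
    - [-0.4118,-0.2209,0.0013]
    - [-0.4118,-0.2209,0.0013]
    - [-0.4118,-0.2209,0.0013]
    - [-0.4118,-0.2209,0.0013]
    - [-0.4118,-0.2209,0.0013]
    - [-0.4118,-0.2209,0.0013]
    - [-0.4118,-0.2209,0.0013]
  delta_rot:
    - [0,0,47.2]
    - [0,0,47.2]
    - [0,0,47.2]
    - [0,0,47.2]
    - [0,0,47.2]
    - [0,0,47.2]
    - [0,0,47.2]
    - [0,0,47.2]
    - [0,0,47.2]
    - [0,0,47.2]
    - [0,0,47.2]
    - [0,0,47.2]

```text
time_s: 1.6
tool_pos: [524.4, 242.8, 230.4]
ee_rot: [179.9, 0.2, 113.5]
force: [0.1, -0.9, 0.7]
gripper_width: 84.9
```

Request:
apply_moves:
  grip: [0,0,0,0,0,0,0,0,0,0,0,0]
  dp:
    - [-0.336,-0.1059,0]
    - [-0.336,-0.1059,0]
    - [-0.336,-0.1059,0]
    - [-0.336,-0.1059,0]
    - [-0.336,-0.1059,0]
    - [-0.336,-0.1059,0]
    - [-0.336,-0.1059,0]
    - [-0.336,-0.1059,0]
    - [-0.336,-0.1059,0]
    - [-0.336,-0.1059,0]
    - [-0.336,-0.1059,0]
    - [-0.336,-0.1059,0]
  delta_rot:
    - [0,0,47]
    - [0,0,47]
    - [0,0,47]
    - [0,0,47]
    - [0,0,47]
    - [0,0,47]
    - [0,0,47]
    - [0,0,47]
    - [0,0,47]
    - [0,0,47]
    - [0,0,47]
    - [0,0,47]

```text
time_s: 2.6
tool_pos: [560.1, -98.8, 229.9]
ee_rot: [-180.0, -0.0, 67.1]
force: [1.4, -0.6, -1.1]
gripper_width: 85.2
```

Request:
apply_moves:
  grip: [105,105,105,105,105,105,105,105,105,105,105,105]
  dp:
    - [-0.2063,0.0241,0.11]
    - [-0.2063,0.0241,0.11]
    - [-0.2063,0.0241,0.11]
    - [-0.2063,0.0241,0.11]
    - [-0.2063,0.0241,0.11]
    - [-0.2063,0.0241,0.11]
    - [-0.2063,0.0241,0.11]
    - [-0.2063,0.0241,0.11]
    - [-0.2063,0.0241,0.11]
    - [-0.2063,0.0241,0.11]
    - [-0.2063,0.0241,0.11]
    - [-0.2063,0.0241,0.11]
  delta_rot:
    - [0,0,47.5]
    - [0,0,47.5]
    - [0,0,47.5]
    - [0,0,47.5]
    - [0,0,47.5]
    - [0,0,47.5]
    - [0,0,47.5]
    - [0,0,47.5]
    - [0,0,47.5]
    - [0,0,47.5]
    - [0,0,47.5]
    - [0,0,47.5]

```text
time_s: 3.6
tool_pos: [502.5, -298.2, 120.3]
ee_rot: [-180.0, -0.1, 19.7]
force: [-0.5, 0.6, 0.1]
gripper_width: 50.3
```

```bash
python3 - <<'E'
from h import *
p,C,P=snap("scene"); cv2.imwrite("pics/s1.png",cv2.resize(p[180:340,70:280,::-1],(787,600))); print({k:np.round(v,2) for k,v in manip.get_obs().items()})
E
python3 go.py 501.7,-299.3,5,19.5
```

```text
{'time_s': np.float64(3.65), 'q': array([-10.88,  23.97,  46.42,  99.82, -19.1 ,  64.4 , -28.88]), 'qvel': array([ 0.28,  0.21,  0.31,  0.21, -0.06, -0.09, -0.22]), 'effort': array([-1.700e-01, -4.924e+01,  1.228e+01, -3.426e+01,  0.000e+00,
        0.000e+00,  2.000e-02]), 'tool_pos': array([ 502.29, -298.48,  120.31]), 'ee_rot': array([-1.800e+02, -5.000e-02,  1.966e+01]), 'force': array([-0.49, -0.69, -0.18]), 'torque': array([ 0.01,  0.02, -0.04]), 'gripper_width': np.float64(50.26)}
dp [0.0, 0.0, 0.115] wz 0.0 -> [501.66, -299.31, 5.04, 19.52]
```

View pics/s1.png

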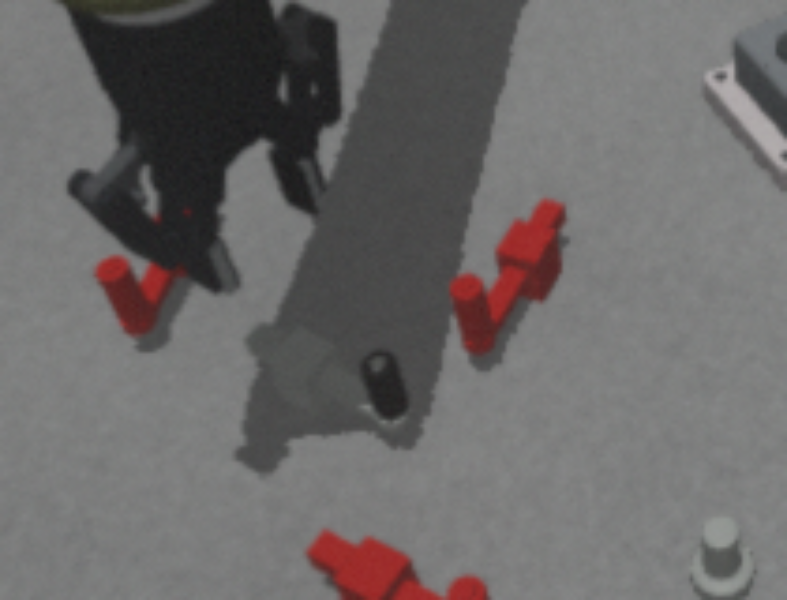

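The view shows the open fingers above the grey crank (black knob at 383,385 of the crop), with the red look-alikes clear of them. I'll descend and grip.

Request:
apply_moves:
  grip: [105,105,105,105,105,105,255,255,255,255,255,255]
  dp:
    - [0,0,0.03]
    - [0,0,0.06]
    - [0,0,0.085]
    - [0,0,0.105]
    - [0,0,0.115]
    - [0,0,0.115]
    - [0,0,0.115]
    - [0,0,0.115]
    - [0,0,0.115]
    - [0,0,0.115]
    - [0,0,0.115]
    - [0,0,0.115]
  delta_rot:
    - [0,0,0]
    - [0,0,0]
    - [0,0,0]
    - [0,0,0]
    - [0,0,0]
    - [0,0,0]
    - [0,0,0]
    - [0,0,0]
    - [0,0,0]
    - [0,0,0]
    - [0,0,0]
    - [0,0,0]
  grip_force: 60

```text
time_s: 4.65
tool_pos: [502.7, -299.9, 6.6]
ee_rot: [179.9, -0.1, 19.5]
force: [-0.7, 0.4, 6.9]
gripper_width: 24.9
```

```bash
python3 go.py 501.7,-299.3,190,19.5 530,-100,190,50 510.7,40.1,190,78
```

```text
dp [0.0, 0.0, -0.185] wz 0.0 -> [501.66, -299.31, 190.04, 19.52]
dp [0.0933, -0.1784, 0.0] wz -30.5 -> [529.99, -99.99, 190.04, 50.02]
dp [0.095, -0.1048, 0.0] wz -28.0 -> [510.72, 40.14, 190.04, 78.02]
```

Request:
apply_moves:
  grip: [255,255,255,255,255,255,255]
  dp:
    - [0,0,-0.015]
    - [0,0,-0.05]
    - [0,0,-0.09]
    - [0,0,-0.13]
    - [0,0,-0.165]
    - [0,0,-0.185]
    - [0,0,-0.185]
  delta_rot:
    - [0,0,0]
    - [0,0,0]
    - [0,0,0]
    - [0,0,0]
    - [0,0,0]
    - [0,0,0]
    - [0,0,0]

```text
time_s: 5.23
tool_pos: [503.3, -300.7, 195.2]
ee_rot: [179.8, -0.4, 19.5]
force: [0.2, -0.2, -2.2]
gripper_width: 25.1
```

Request:
apply_moves:
  grip: [255,255,255,255,255,255,255,255,255]
  dp:
    - [0.0104,-0.0198,0]
    - [0.0233,-0.0446,0]
    - [0.037,-0.071,0]
    - [0.051,-0.0975,0]
    - [0.065,-0.1243,0]
    - [0.079,-0.151,0]
    - [0.0933,-0.1784,0]
    - [0.0933,-0.1784,0]
    - [0.0933,-0.1784,0]
  delta_rot:
    - [0,0,-4]
    - [0,0,-8]
    - [0,0,-12]
    - [0,0,-17]
    - [0,0,-22]
    - [0,0,-26]
    - [0,0,-30.5]
    - [0,0,-30.5]
    - [0,0,-30.5]

```text
time_s: 5.98
tool_pos: [529.8, -97.7, 189.2]
ee_rot: [-179.9, 0.0, 50.2]
force: [0.2, -1.9, -2.5]
gripper_width: 25.2
```

Request:
apply_moves:
  grip: [255,255,255,255,255,255,255,255,255]
  dp:
    - [0.015,-0.0165,0]
    - [0.033,-0.0365,0]
    - [0.051,-0.056,0]
    - [0.069,-0.076,0]
    - [0.084,-0.0925,0]
    - [0.095,-0.1048,0]
    - [0.095,-0.1048,0]
    - [0.095,-0.1048,0]
    - [0.095,-0.1048,0]
  delta_rot:
    - [0,0,-5]
    - [0,0,-10]
    - [0,0,-15]
    - [0,0,-21]
    - [0,0,-25]
    - [0,0,-28]
    - [0,0,-28]
    - [0,0,-28]
    - [0,0,-28]

```text
time_s: 6.73
tool_pos: [510.8, 38.9, 189.9]
ee_rot: [180.0, 0.0, 77.9]
force: [0.2, -1.1, -2.3]
gripper_width: 25.1
```

Run:
```python
from h import *
o=manip.get_obs(); print(o['tool_pos'],o['ee_rot'],o['force'],o['gripper_width'])
out=[]
for n in ("top","scene"):
    fr=[viewer.camera(n) for _ in range(4)]; P=viewer.camera_params(n); p=np.mean([f[0] for f in fr],0).astype(np.uint8); C=cloud(P,np.median([f[1] for f in fr],0))
    c=proj(P,[523,70,210])[0].astype(int); q=p[c[1]-50:c[1]+50,c[0]-65:c[0]+65,::-1]; out.append(cv2.resize(q,(390,300),interpolation=cv2.INTER_CUBIC))
    X,Y,Z=[C[...,i] for i in range(3)]; L=p.astype(int).sum(2)
    k=(abs(X-525)<60)&(abs(Y-100)<25)&(Z>245)&(Z<262); v,u=np.nonzero(k); A=plane(P,np.c_[u,v].astype(float),251)[:,:2] if len(u) else None
    print(n,len(u), cv2.minAreaRect(np.float32(A)) if len(u)>3 else None)
cv2.imwrite("pics/c2.png",np.hstack(out))
```

```text
[510.83552288  38.87221893 189.88933504] [1.79997025e+02 2.84092786e-02 7.78656162e+01] [ 0.23614694 -1.11583295 -2.34118692] 25.070458414870004
top 0 None
scene 43 ((529.0213623046875, 92.29512023925781), (16.386791229248047, 18.845542907714844), 50.29286575317383)
```

View pics/c2.png

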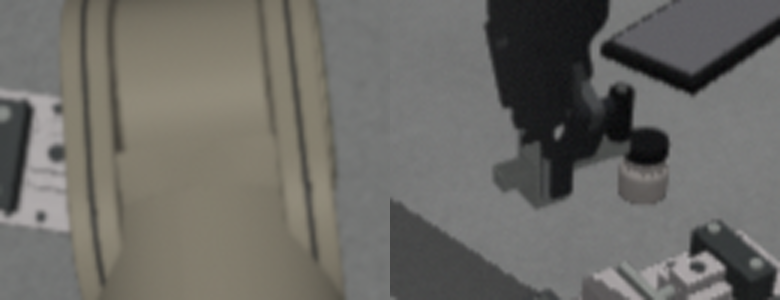

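```bash
python3 go.py 511,40.1,96,78
```

```text
dp [0.0, 0.0003, 0.094] wz 0.0 -> [511.02, 40.08, 96.04, 78.02]
```

Request:
apply_moves:
  grip: [255,255,255,255,255,255,255]
  dp:
    - [0,0,0.03]
    - [0,0,0.06]
    - [0,0,0.08]
    - [0.0,0.0003,0.09]
    - [0.0,0.0003,0.094]
    - [0.0,0.0003,0.094]
    - [0.0,0.0003,0.094]
  delta_rot:
    - [0,0,0]
    - [0,0,0]
    - [0,0,0]
    - [0,0,0]
    - [0,0,0]
    - [0,0,0]
    - [0,0,0]

```text
time_s: 7.72
tool_pos: [511.8, 40.1, 97.1]
ee_rot: [179.9, -0.0, 78.0]
force: [-0.7, -0.7, -2.4]
gripper_width: 25.5
```

Run:
```python
from h import *
o=manip.get_obs(); print(o['tool_pos'],o['ee_rot'],o['force'],o['gripper_width'])
P=viewer.camera_params("scene"); fr=[viewer.camera("scene") for _ in range(8)]
p=np.mean([f[0] for f in fr],0); C=cloud(P,np.median([f[1] for f in fr],0)); p0=cv2.imread("pics/scene0.png").astype(float)
c=proj(P,[511,40,84])[0].round().astype(int); print(c)
sl=np.s_[c[1]-25:c[1]+25,c[0]-30:c[0]+30]
a=cv2.resize(p[sl][...,::-1].clip(0,255).astype(np.uint8),None,fx=6.6,fy=9 if 0 else 6.6,interpolation=cv2.INTER_CUBIC); b=cv2.resize(p0[sl].astype(np.uint8),None,fx=6.6,fy=6.6,interpolation=cv2.INTER_CUBIC)
cv2.imwrite("pics/c3.png",np.hstack([np.clip(a*1.6,0,255).astype(np.uint8),np.clip(b*1.4,0,255).astype(np.uint8)]))
X,Y,Z=[C[...,i] for i in range(3)]
k=(abs(X-525)<40)&(abs(Y-98)<30)&(Z>148)&(Z<170); v,u=np.nonzero(k); A=plane(P,np.c_[u,v].astype(float),157)[:,:2]; print(len(u),cv2.minAreaRect(np.float32(A)))
```

```text
[511.81184207  40.12169146  97.07487879] [ 1.79924441e+02 -3.91472130e-02  7.80091730e+01] [-0.69797842 -0.67866955 -2.37478716] 25.49847796962242
[283 184]
52 ((528.7992553710938, 93.12853240966797), (15.394810676574707, 22.346311569213867), 47.08646011352539)
```

View pics/c3.png

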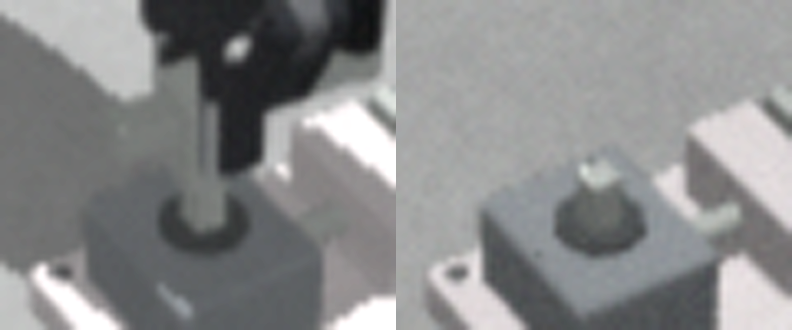

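Run:
```python
from h import *
np.set_printoptions(linewidth=250)
P=viewer.camera_params("scene"); fr=[viewer.camera("scene") for _ in range(8)]
p=np.mean([f[0] for f in fr],0).mean(2); D=np.median([f[1] for f in fr],0); C=cloud(P,D); np.save("pics/p3.npy",p); np.save("pics/D3.npy",D)
print("cols",np.arange(268,306))
for r in range(168,200,2): print(r,p[r,268:306].round().astype(int))
print("Z"); 
for r in range(164,196,4): print(r,C[r,268:306,2].round().astype(int))
c=proj(P,[[525,97,157],[525,97,130],[511,40,125],[511,40,90],[511,40,84],[511,40,70]]).round(1); print(c.tolist())
k=c[0].astype(int)
for r in range(k[1]-2,k[1]+16,2): print(r,k[0]-14,p[r,k[0]-14:k[0]+15].round().astype(int))
```

```text
cols [268 269 270 271 272 273 274 275 276 277 278 279 280 281 282 283 284 285 286 287 288 289 290 291 292 293 294 295 296 297 298 299 300 301 302 303 304 305]
168 [122 122 123 124 123 123 123 118  77  41  34  50  70  67  54  30  25  25  31  52  64  50  28  24  23  23  22  22  21  26  26  24  21  21  37  70  75  71]
170 [120 121 120 121 123 123 121 115  82  78  78  80  79  77  65  34  24  24  24  25  22  22  25  22  21  21  22  20  22  22  24  20  25  45  68  75  76  76]
172 [ 90 113 118 122 122 121 120 113  79  75  77  79  79  80  74  39  25  26  27  22  22  22  22  21  22  22  21  22  24  21  20  27  58  75  81  93 101 107]
174 [ 71  74  76  88  91  85  83  77  75  74  74  74  79  78  64  52  43  39  25  23  23  24  23  22  23  24  27  31  41  59  70 101 113 116 118 121 125 136]
176 [ 71  75  74  75  75  75  74  75  75  75  74  74  73  76  66  66  71  64  32  25  23  21  22  23  40  96 104 107 114 115 117 126 135 153 150 156 160 162]
178 [ 70  73  80  76  75  75  76  77  77  76  77  76  73  75  66  68  73  63  32  24  23  25  25  24  46 113 120 117 115 101 100 119 119 125 155 163 16
[... 3079 characters left out ...]
7  16  13  15  14  16  17  55 117 122 124 126 125 123 121 122 122 123]
157 293 [ 36  41  62  75  76  77  88 116 121 117  62  24  13  14  16  13  14  25  71 114 119 120 121 120 121 121 121 121 122]
159 293 [ 36  38  42  61  74  75  74  78  66  48  36  33  23  15  14  14  13  33  91 118 122 121 121 119 121 121 123 122 123]
161 293 [ 31  36  37  38  47  70  73  70  67  46  34  30  26  18  12  11  12  38 103 121 122 122 123 122 121 122 124 122 122]
163 293 [ 27  28  33  33  36  46  56  54  49  37  23  21  20  16  10  10  14  44 116 123 123 121 121 121 121 122 124 124 124]
165 293 [ 24  24  25  25  24  32  38  37  33  21  22  19  15  14  14  13  18  57 118 123 122 120 119 120 121 122 123 123 122]
```

```bash
python3 go.py 510.6,41.0,85,78
```

```text
dp [0.0008, -0.0006, 0.011] wz 0.0 -> [510.6, 40.98, 85.04, 78.02]
```

Request:
apply_moves:
  grip: [255,255,255,255,255,255,255,255,255,255]
  dp:
    - [0.0008,-0.0006,0.001]
    - [0.0008,-0.0006,0.003]
    - [0.0008,-0.0006,0.005]
    - [0.0008,-0.0006,0.006]
    - [0.0008,-0.0006,0.007]
    - [0.0008,-0.0006,0.008]
    - [0.0008,-0.0006,0.009]
    - [0.0008,-0.0006,0.01]
    - [0.0008,-0.0006,0.011]
    - [0.0008,-0.0006,0.011]
  delta_rot:
    - [0,0,0]
    - [0,0,0]
    - [0,0,0]
    - [0,0,0]
    - [0,0,0]
    - [0,0,0]
    - [0,0,0]
    - [0,0,0]
    - [0,0,0]
    - [0,0,0]

```text
time_s: 9.35
tool_pos: [510.9, 40.9, 84.9]
ee_rot: [180.0, -0.0, 78.0]
force: [2.8, -0.4, -3.3]
gripper_width: 25.2
```

```bash
python3 go.py 511.0,41.0,76,78
```

```text
dp [0.0001, 0.0004, 0.009] wz 0.0 -> [511.01, 41.0, 76.04, 78.02]
```

Request:
apply_moves:
  grip: [255,255,255,255,255,255,255,255]
  dp:
    - [0.0001,0.0004,0.001]
    - [0.0001,0.0004,0.0025]
    - [0.0001,0.0004,0.004]
    - [0.0001,0.0004,0.0055]
    - [0.0001,0.0004,0.007]
    - [0.0001,0.0004,0.008]
    - [0.0001,0.0004,0.009]
    - [0.0001,0.0004,0.009]
  delta_rot:
    - [0,0,0]
    - [0,0,0]
    - [0,0,0]
    - [0,0,0]
    - [0,0,0]
    - [0,0,0]
    - [0,0,0]
    - [0,0,0]

```text
time_s: 10.02
tool_pos: [511.0, 41.0, 75.8]
ee_rot: [-180.0, 0.0, 78.0]
force: [2.6, -0.2, -3.6]
gripper_width: 25.1
```

Request:
apply_moves:
  grip: [255,255,255,255,255,255]
  dp:
    - [0,0,0.0006]
    - [0,0,0.0012]
    - [0,0,0.0018]
    - [0,0,0.0024]
    - [0,0,0.003]
    - [0,0,0.003]
  delta_rot:
    - [0,0,0]
    - [0,0,0]
    - [0,0,0]
    - [0,0,0]
    - [0,0,0]
    - [0,0,0]

```text
time_s: 10.52
tool_pos: [511.2, 41.1, 74.3]
ee_rot: [-180.0, -0.1, 78.0]
force: [-6.2, -0.9, 17.0]
gripper_width: 25.1
```

```bash
echo "[511.01,41.0,73.04,78.02]" > cmd.json; python3 go.py 511,41,74.3,78  511,41,175,78
```

```text
dp [-0.0, -0.0, -0.0013] wz 0.0 -> [511.01, 41.0, 74.34, 78.02]
dp [-0.0, -0.0, -0.1007] wz 0.0 -> [511.01, 41.0, 175.04, 78.02]
```

Request:
apply_moves:
  grip: [255,255,110,110,110,110,110,110,110,110,110,110]
  dp:
    - [0,0,-0.0013]
    - [0,0,-0.0013]
    - [0,0,-0.0013]
    - [0,0,-0.0013]
    - [0,0,-0.0013]
    - [0,0,-0.0013]
    - [0,0,-0.015]
    - [0,0,-0.045]
    - [0,0,-0.08]
    - [0,0,-0.102]
    - [0,0,-0.102]
    - [0,0,-0.102]
  delta_rot:
    - [0,0,0]
    - [0,0,0]
    - [0,0,0]
    - [0,0,0]
    - [0,0,0]
    - [0,0,0]
    - [0,0,0]
    - [0,0,0]
    - [0,0,0]
    - [0,0,0]
    - [0,0,0]
    - [0,0,0]

```text
time_s: 11.52
tool_pos: [511.6, 41.2, 175.9]
ee_rot: [179.9, -0.1, 78.0]
force: [-0.3, 0.1, -0.4]
gripper_width: 48.5
```

```bash
cat > look.py <<'E'
from h import *
import sys
P=viewer.camera_params("scene"); fr=[viewer.camera("scene") for _ in range(4)]
p=np.mean([f[0] for f in fr],0); D=np.median([f[1] for f in fr],0); C=cloud(P,D); X,Y,Z=[C[...,i] for i in range(3)]
o=manip.get_obs(); print(o['time_s'],o['tool_pos'].round(1),o['force'].round(1),o['gripper_width'])
x,y=[float(v) for v in sys.argv[1:3]]
near=np.hypot(X-x,Y-y)<30
for nm,m,z in [("knob",(np.hypot(X-x,Y-y)<22)&(Z>128)&(Z<142),135),("hub",(np.hypot(X-511,Y-40)<22)&(Z>101)&(Z<109),104)]:
    v,u=np.nonzero(m)
    if len(u)>4: A=plane(P,np.c_[u,v].astype(float),z)[:,:2]; print(nm,len(u),A.mean(0).round(1),cv2.minAreaRect(np.float32(A)),"Z",np.median(Z[m]).round(1),np.percentile(Z[m],90).round(1))
q=p[130:215,240:360,::-1].astype(np.uint8); cv2.imwrite(sys.argv[3],cv2.resize(np.clip(q*1.3,0,255).astype(np.uint8),(780,552),interpolation=cv2.INTER_CUBIC))
E
python3 look.py 523.4 98.3 pics/s4.png
```

```text
11.7167 [510.2  40.9 173.7] [-0.   0.3  0. ] 48.536788012913874
knob 42 [527.   95.1] ((526.4603271484375, 95.30381774902344), (16.843629837036133, 21.556961059570312), 29.5747127532959) Z 133.9 135.0
hub 97 [513.1  38.4] ((513.1127319335938, 38.619163513183594), (26.292051315307617, 27.509187698364258), 77.50670623779297) Z 103.4 104.1
```

View pics/s4.png

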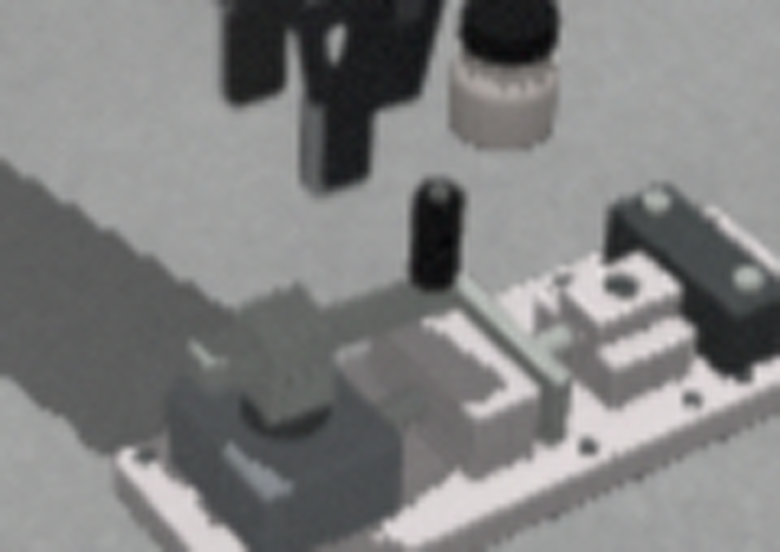

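```bash
python3 go.py 523.6,98.4,160,78 523.6,98.4,100.5,78
```

```text
dp [0.0588, 0.0004, 0.015] wz 0.0 -> [523.61, 98.44, 160.04, 78.02]
dp [-0.0, 0.0, 0.0595] wz 0.0 -> [523.61, 98.44, 100.54, 78.02]
```

Request:
apply_moves:
  grip: [110,110,110,110,110,110]
  dp:
    - [0.02,0,0]
    - [0.045,0,0]
    - [0.0588,0.0004,0.006]
    - [0.0588,0.0004,0.015]
    - [0.0588,0.0004,0.015]
    - [0.0588,0.0004,0.015]
  delta_rot:
    - [0,0,0]
    - [0,0,0]
    - [0,0,0]
    - [0,0,0]
    - [0,0,0]
    - [0,0,0]

```text
time_s: 12.22
tool_pos: [522.9, 97.2, 158.8]
ee_rot: [-179.9, 0.1, 78.0]
force: [1.1, -0.6, 0.1]
gripper_width: 48.9
```

Request:
apply_moves:
  grip: [110,110,110,110,110,255,255,255,255,255,255]
  dp:
    - [0,0,0.02]
    - [0,0,0.04]
    - [0,0,0.053]
    - [0,0,0.0595]
    - [0,0,0.0595]
    - [0,0,0.0595]
    - [0,0,0.0595]
    - [0,0,0.0595]
    - [0,0,0.0595]
    - [0,0,0.0595]
    - [0,0,0.0595]
  delta_rot:
    - [0,0,0]
    - [0,0,0]
    - [0,0,0]
    - [0,0,0]
    - [0,0,0]
    - [0,0,0]
    - [0,0,0]
    - [0,0,0]
    - [0,0,0]
    - [0,0,0]
    - [0,0,0]
  grip_force: 25

```text
time_s: 13.13
tool_pos: [524.0, 98.6, 101.1]
ee_rot: [179.9, -0.0, 78.0]
force: [-0.1, 0.4, 2.7]
gripper_width: 17.2
```

Request:
apply_moves:
  grip: [255,255,255,255,255,255,255,255,255,255,255,255]
  dp:
    - [-0.0009,0.0104,0]
    - [-0.0036,0.0205,0]
    - [-0.008,0.03,0]
    - [-0.014,0.0386,0]
    - [-0.0214,0.046,0]
    - [-0.03,0.052,0]
    - [-0.0395,0.0564,0]
    - [-0.0496,0.0591,0]
    - [-0.06,0.06,0]
    - [-0.0704,0.0591,0]
    - [-0.0805,0.0564,0]
    - [-0.09,0.052,0]
  delta_rot:
    - [0,0,0]
    - [0,0,0]
    - [0,0,0]
    - [0,0,0]
    - [0,0,0]
    - [0,0,0]
    - [0,0,0]
    - [0,0,0]
    - [0,0,0]
    - [0,0,0]
    - [0,0,0]
    - [0,0,0]

```text
time_s: 14.13
tool_pos: [557.3, 0.2, 101.1]
ee_rot: [179.9, -0.1, 78.1]
force: [1.0, 4.9, 2.3]
gripper_width: 17.1
```

Request:
apply_moves:
  grip: [255,255,255,255,255,255,255,255,255,255,255,255]
  dp:
    - [-0.0124,-0.0095,0]
    - [-0.022,-0.022,0]
    - [-0.028,-0.0364,0]
    - [-0.03,-0.052,0]
    - [-0.028,-0.0675,0]
    - [-0.022,-0.082,0]
    - [-0.0124,-0.0944,0]
    - [0,-0.1039,0]
    - [0.0145,-0.1099,0]
    - [0.03,-0.112,0]
    - [0.0455,-0.1099,0]
    - [0.06,-0.1039,0]
  delta_rot:
    - [0,0,0]
    - [0,0,0]
    - [0,0,0]
    - [0,0,0]
    - [0,0,0]
    - [0,0,0]
    - [0,0,0]
    - [0,0,0]
    - [0,0,0]
    - [0,0,0]
    - [0,0,0]
    - [0,0,0]

```text
time_s: 15.13
tool_pos: [466.1, 80.1, 100.7]
ee_rot: [-179.9, 0.0, 78.0]
force: [-2.1, -4.1, 4.8]
gripper_width: 17.3
```

Request:
apply_moves:
  grip: [255,255,255,255,255,255,255,255,255,255,255,255]
  dp:
    - [0.0124,0.0095,0]
    - [0.022,0.022,0]
    - [0.028,0.0364,0]
    - [0.03,0.052,0]
    - [0.028,0.0675,0]
    - [0.022,0.082,0]
    - [0.0124,0.0944,0]
    - [0,0.1039,0]
    - [-0.0145,0.1099,0]
    - [-0.03,0.112,0]
    - [-0.0455,0.1099,0]
    - [-0.06,0.1039,0]
  delta_rot:
    - [0,0,0]
    - [0,0,0]
    - [0,0,0]
    - [0,0,0]
    - [0,0,0]
    - [0,0,0]
    - [0,0,0]
    - [0,0,0]
    - [0,0,0]
    - [0,0,0]
    - [0,0,0]
    - [0,0,0]

```text
time_s: 16.13
tool_pos: [557.3, -0.3, 100.8]
ee_rot: [179.9, -0.1, 78.1]
force: [0.6, 6.3, 1.3]
gripper_width: 16.9
```

Request:
apply_moves:
  grip: [255,255,255,255,255,255,255,255]
  dp:
    - [-0.0124,-0.0095,0]
    - [-0.022,-0.022,0]
    - [-0.028,-0.0364,0]
    - [-0.03,-0.052,0]
    - [-0.028,-0.0675,0]
    - [-0.022,-0.082,0]
    - [-0.022,-0.082,0]
    - [-0.022,-0.082,0]
  delta_rot:
    - [0,0,0]
    - [0,0,0]
    - [0,0,0]
    - [0,0,0]
    - [0,0,0]
    - [0,0,0]
    - [0,0,0]
    - [0,0,0]

```text
time_s: 16.8
tool_pos: [471.3, -5.7, 100.9]
ee_rot: [180.0, 0.0, 78.0]
force: [-3.1, -4.3, 6.5]
gripper_width: 17.0
```

```bash
cat > gap.py <<'E'
from h import *
import sys
np.set_printoptions(linewidth=260)
o=np.array([510.8,40.0]); yw=np.radians(81.6); F=np.array([[np.cos(yw),np.sin(yw)],[-np.sin(yw),np.cos(yw)]])
P=viewer.camera_params("scene"); fr=[viewer.camera("scene") for _ in range(8)]
p=np.mean([f[0] for f in fr],0); g=np.float32(p.mean(2))
s=manip.get_obs(); print(s['time_s'],s['tool_pos'].round(1),s['force'].round(1))
# brightness along clamp lines drawn on the plane of the tops
def prof(y,z,x0,x1,st=1.0):
    x=np.arange(x0,x1,st); f=np.c_[x,np.full(len(x),y)]@F+o; uv=proj(P,np.c_[f,np.full(len(x),z)]).astype(np.float32)
    return x,cv2.remap(g,uv[:,0],uv[:,1],cv2.INTER_LINEAR).ravel()
for y,z in ((-30,54),(-20,54),(-15,42),(-5,56),(5,56)):
    x,v=prof(y,z,int(sys.argv[2]),190); print(y,z,"from",x[0],v.round().astype(int))
q=p[130:215,260:380,::-1]; cv2.imwrite(sys.argv[1],cv2.resize(np.clip(q*1.3,0,255).astype(np.uint8),(780,552),interpolation=cv2.INTER_CUBIC))
E
python3 gap.py pics/g1.png 80
```

```text
17.2 [471.7  -6.3 100.8] [-2.9 -4.1  5.9]
-30 54 from 80.0 [ 99 109 123 137 149 157 161 163 164 164 164 164 164 164 163 163 164 164 164 164 164 164 164 164 164 164 164 164 164 158 146 133 113  96  82  77  80  87  99 111 124 132 136 137 135 129 122 120 126 134 137 132 129 125 124 126 127 130 130 128 122 117 114 121
 131 137 135 134 133 135 138 141 136 129 123 113 104  93  76  61  46  39  35  31  30  29  29  29  30  30  30  31  32  34  39  44  49  53  56  59  60  60  61  62  66  70  76  83  93 101]
-20 54 from 80.0 [ 99 111 125 138 150 158 162 163 163 163 163 163 163 163 163 163 163 164 164 164 164 164 163 163 163 162 162 161 155 149 139 126 109  93  86  84  86  96 105 117 124 130 133 131 129 125 121 118 119 118 115 114 116 118 120 119 117 115 115 117 120 119 117 114
 114 113 113 112 111 109 108 110 109 110 113 116 118 116 113 110 112 115 117 113 107  99  85  70  53  44  39  34  33  37  41  45  49  53  56  58  59  60  59  59  59  59  59  59  61  63]
-15 42 from 80.0 [ 85  85  86  86  86  86  88  90  94 102 115 128 141 151 159 162 163 163 163 164 164 164 164 163 164 164 164 164 164 164 
[... 538 characters left out ...]
 166 166 166 166 166 166 166 164 161 157 143 119  94  82
  76  70  66  65  64  64  70  78  86  99 113 126 140 152 161 163 164 165 163 159 153 137 119  99  78  61  47  38  39  42  47  51  55  57  58  58  58  58  58  59  58  58  58  58  58  59]
5 56 from 80.0 [117 127 136 144 151 157 162 162 163 163 163 163 163 163 163 162 162 162 162 162 162 162 162 163 162 161 158 154 143 129 114  99  89  81  84  90  98 110 123 133 137 138 140 137 132 125 119 112 106 109 113 118 125 134 145 153 156 160 163 164 164 165 165 165
 166 166 166 166 155 140 123 116 112 107 111 118 122 118 117 117 119 122 129 131 122 114 102  84  68  53  44  41  41  44  48  51  54  56  57  57  58  58  58  58  58  58  58  58  58  58]
```

View pics/g1.png

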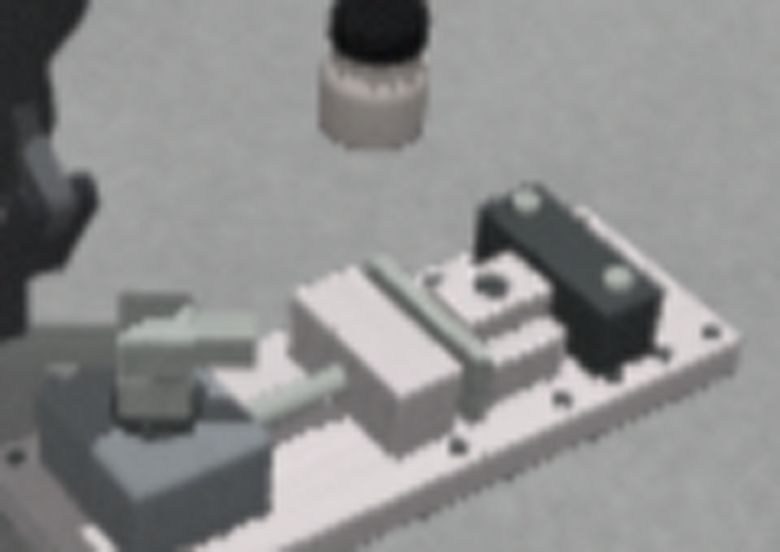

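Request:
apply_moves:
  grip: [255,255,255,255,255,255,255,255]
  dp:
    - [0.0095,-0.0124,0]
    - [0.022,-0.022,0]
    - [0.0364,-0.028,0]
    - [0.052,-0.03,0]
    - [0.0675,-0.028,0]
    - [0.082,-0.022,0]
    - [0.0944,-0.0124,0]
    - [0.1039,0,0]
  delta_rot:
    - [0,0,0]
    - [0,0,0]
    - [0,0,0]
    - [0,0,0]
    - [0,0,0]
    - [0,0,0]
    - [0,0,0]
    - [0,0,0]

```text
time_s: 17.87
tool_pos: [492.6, 97.5, 100.2]
ee_rot: [-179.9, 0.0, 78.1]
force: [-4.6, -4.3, 3.3]
gripper_width: 17.5
```

```bash
python3 gap.py pics/g2.png 108 | cut -c1-420
cat > ft.py <<'E'
import sys,numpy as np
x,y,fx,fy=map(float,sys.argv[1:]); r=np.array([x-511,y-39.8]); a=np.degrees(np.arctan2(r[1],r[0])); u=r/np.hypot(*r); t=np.array([u[1],-u[0]])
print("az",a.round(1),"phi",((78-a)%360).round(1),"R",np.hypot(*r).round(1),"resist",(-(t@[fx,fy])).round(2),"radial",(u@[fx,fy]).round(2))
E
```

```text
18.2667 [492.4  96.9 100.7] [-0.7  4.4  3.6]
-30 54 from 108.0 [163 163 162 161 159 155 151 139 125 107  94  87  81  83  92 104 115 126 133 134 132 129 127 123 119 115 113 112 112 120 125 127 122 118 116 122 129 133 131 132 131 133 136 139 135 129 125 123 123 123 124 121 118 102  83  64  48  39  33  30  30  30  30  31
  32  33  39  44  50  53  56  58  59  59  59  61  65  70  75  82  91  99]
-20 54 from 108.0 [162 162 161 162 162 161 154 143 129 111  97  83  80  83  88 101 112 125 131 136 137 134 132 129 126 123 122 119 116 113 114 117 120 119 117 114 113 113 112 112 112 111 111 112 111 111 115 117 119 118 115 113 115 118 120 118 116 113 111 110 107  97  82  63
  53  50  47  46  50  53  56  57  58  59  59  59  59  59  58  58  60  63]
-15 42 from 108.0 [163 162 162 162 162 162 162 162 162 162 162 162 162 162 159 153 148 132 115  99  89  83  80  84  95 107 118 126 132 133 131 126 118 110 102  95  93  90  89  90  90  90  91  92  92  90  90  90  91  92  92  92  92  92  93  93  93  92  91  90  88  89  90  89
  86  83  79  69  58  46  39  36  33  31  33  35  37  41  45  49  53  56]
-5 56 from 108.0 [143 144 144 145 145 139 131 119 101  87  78  80  86  94 105 114 123 126 128 130 127 126 127 135 144 155 161 163 164 165 164 165 164 162 161 151 133 112  95  81  69  61  62  63  63  66  69  74  83  95 108 123 136 149 156 161 164 163 160 156 148 138 125 109
  89  72  61  59  58  58  58  58  58  58  58  58  57  57  57  57  57  58]
5 56 from 108.0 [ 88  88  88  88  87  85  81  78  74  71  68  68  69  71  73  74  76  76  77  77  76  78  82  85  96 112 128 141 149 157 162 163 163 164 164 164 165 165 165 165 154 139 121 113 109 105 108 115 119 115 114 114 119 125 135 140 132 127 122 120 120 121 109  95
  84  73  64  58  57  57  57  58  58  58  57  57  56  56  56  57  57  57]
```

View pics/g2.png

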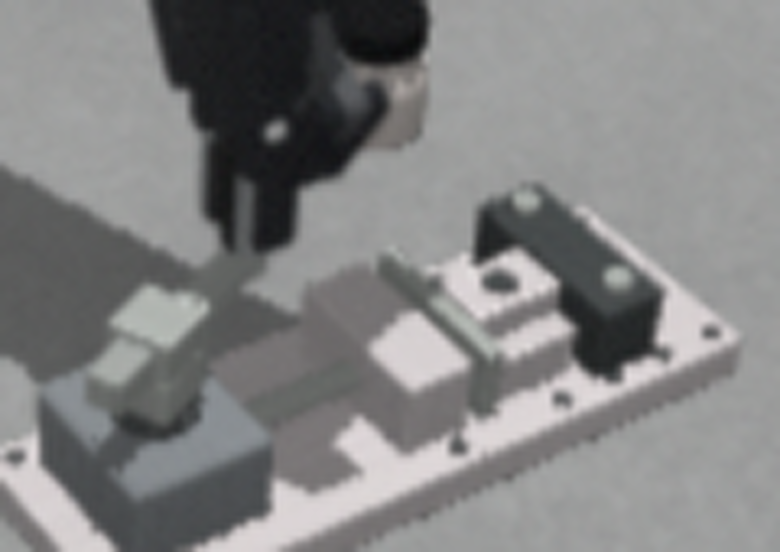

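Request:
apply_moves:
  grip: [255,255,255,255,255,255]
  dp:
    - [0.0044,0.0095,0]
    - [0.0071,0.0196,0]
    - [0.008,0.03,0]
    - [0.0071,0.0404,0]
    - [0.0044,0.0505,0]
    - [0,0.06,0]
  delta_rot:
    - [0,0,0]
    - [0,0,0]
    - [0,0,0]
    - [0,0,0]
    - [0,0,0]
    - [0,0,0]

```text
time_s: 18.77
tool_pos: [551.1, 85.1, 100.5]
ee_rot: [-179.9, -0.1, 78.1]
force: [-2.8, 4.5, 3.5]
gripper_width: 17.1
```

Run:
```python
import numpy as np
for p0 in (30,45,60,75,90,105,120):
    a=np.radians(p0); print(p0,[[round(float(60*(np.cos(np.radians(p))-np.cos(a)))/1000,4),round(float(60*(np.sin(np.radians(p))-np.sin(a)))/1000,4)] for p in (p0+5,p0+10,p0+15)])
```

```text
30 [[-0.0028, 0.0044], [-0.006, 0.0086], [-0.0095, 0.0124]]
45 [[-0.0039, 0.0035], [-0.008, 0.0067], [-0.0124, 0.0095]]
60 [[-0.0046, 0.0024], [-0.0095, 0.0044], [-0.0145, 0.006]]
75 [[-0.0051, 0.0011], [-0.0103, 0.0018], [-0.0155, 0.002]]
90 [[-0.0052, -0.0002], [-0.0104, -0.0009], [-0.0155, -0.002]]
105 [[-0.005, -0.0016], [-0.0098, -0.0036], [-0.0145, -0.006]]
120 [[-0.0044, -0.0028], [-0.0086, -0.006], [-0.0124, -0.0095]]
```

Request:
apply_moves:
  grip: [255,255,255]
  dp:
    - [-0.0028,0.0044,0]
    - [-0.006,0.0086,0]
    - [-0.0095,0.0124,0]
  delta_rot:
    - [0,0,0]
    - [0,0,0]
    - [0,0,0]

```text
time_s: 19.02
tool_pos: [561.5, 73.0, 100.7]
ee_rot: [-180.0, -0.1, 78.0]
force: [-1.1, 6.4, 4.8]
gripper_width: 17.5
```

Request:
apply_moves:
  grip: [255,255,255]
  dp:
    - [-0.0039,0.0035,0]
    - [-0.008,0.0067,0]
    - [-0.0124,0.0095,0]
  delta_rot:
    - [0,0,0]
    - [0,0,0]
    - [0,0,0]

```text
time_s: 19.27
tool_pos: [568.3, 58.9, 100.9]
ee_rot: [180.0, -0.1, 78.0]
force: [-0.1, 5.7, 5.0]
gripper_width: 17.2
```

```bash
python3 gap.py pics/g3.png 108 | cut -c1-420
```

```text
19.6667 [568.5  58.4 100.8] [2.  3.4 4.6]
-30 54 from 108.0 [165 165 165 164 164 164 164 164 163 160 152 140 124 108  93  82  82  88  95 106 117 130 136 136 135 131 122 111 106 117 123 126 122 118 116 122 130 135 133 134 134 135 138 141 136 130 126 123 124 125 128 129 130 126 124 123 110  89  68  53  44  36  31  32
  33  35  39  44  49  53  56  59  60  60  60  62  66  71  77  84  93 101]
-20 54 from 108.0 [164 164 163 163 163 163 163 163 163 159 155 147 129 107  90  85  84  85  93 102 111 121 128 133 133 131 129 123 118 116 116 118 121 121 119 115 115 114 114 113 112 112 112 113 112 113 116 118 120 119 116 114 116 119 121 119 117 114 113 114 113 111 109 105
  97  86  73  63  61  60  58  59  59  59  59  59  58  58  58  59  61  63]
-15 42 from 108.0 [165 165 165 165 164 164 164 164 164 164 164 164 164 164 164 164 164 163 161 157 146 130 112  96  86  80  83  91 102 114 124 132 136 135 134 130 120 108  97  95  93  91  93  93  92  90  91  90  91  92  93  93  93  93  94  94  94  93  92  91  90  91  92  92
  93  92  92  90  90  89  82  68  56  45  42  40  38  42  46  50  54  56]
-5 56 from 108.0 [ 17  17  17  18  18  18  18  19  23  25  26  27  28  30  33  35  38  49  62  75  85  92  99 100 103 108 116 127 139 147 155 162 165 165 166 166 165 163 157 141 124 105  93  80  71  68  65  63  64  68  75  82  90  99 113 128 143 152 159 164 165 165 164 161
 153 141 127 109  92  77  69  63  60  60  59  59  58  58  58  58  59  59]
5 56 from 108.0 [ 18  17  16  16  16  17  17  18  19  19  19  19  21  23  24  26  28  32  34  36  39  40  41  41  41  41  40  39  37  34  32  30  26  26  31  33  37  49  58  68  86 100 109 108 108 107 110 117 121 117 115 115 118 125 135 140 134 129 124 124 125 128 129 125
 121 115 108 101  86  73  64  61  60  58  58  58  57  58  58  59  59  59]
```

Request:
apply_moves:
  grip: [255,255,255]
  dp:
    - [-0.0046,0.0024,0]
    - [-0.0095,0.0044,0]
    - [-0.0145,0.006,0]
  delta_rot:
    - [0,0,0]
    - [0,0,0]
    - [0,0,0]

```text
time_s: 19.92
tool_pos: [571.3, 43.7, 100.8]
ee_rot: [180.0, -0.1, 78.1]
force: [2.4, 5.5, 5.4]
gripper_width: 17.9
```

Request:
apply_moves:
  grip: [255,255,255]
  dp:
    - [-0.0051,0.0011,0]
    - [-0.0103,0.0018,0]
    - [-0.0155,0.002,0]
  delta_rot:
    - [0,0,0]
    - [0,0,0]
    - [0,0,0]

```text
time_s: 20.17
tool_pos: [570.3, 27.9, 100.8]
ee_rot: [179.9, -0.1, 78.1]
force: [3.7, 5.7, 5.2]
gripper_width: 17.0
```

```bash
python3 gap.py pics/g4.png 108 | cut -c1-420
```

```text
20.5667 [570.2  27.3 100.8] [3.1 2.5 4.5]
-30 54 from 108.0 [165 165 166 166 166 165 165 164 164 162 157 150 140 126 108  91  85  87  92 103 116 132 139 137 134 131 126 120 119 125 127 128 123 119 116 123 131 136 134 134 134 136 139 142 137 131 126 124 126 127 129 130 131 127 124 122 111  92  74  60  50  40  35  34
  33  34  40  45  51  54  57  59  60  60  60  62  66  71  78  84  93 101]
-20 54 from 108.0 [165 164 164 164 164 164 164 164 163 160 155 149 137 120 106  95  88  84  90  99 110 122 130 138 138 138 136 129 123 119 119 120 123 122 120 116 116 115 115 114 113 113 113 114 113 113 117 119 122 120 117 115 117 120 122 120 118 114 114 115 114 113 112 109
 103  94  83  73  70  65  60  60  60  59  59  59  59  59  59  59  61  63]
-15 42 from 108.0 [165 166 165 165 165 165 165 165 165 165 165 165 165 165 165 165 164 163 161 158 152 143 133 118 102  89  85  88  95 105 118 129 135 135 133 129 121 112 103 100  96  93  94  93  92  91  91  91  92  93  93  94  94  94  94  95  94  94  93  91  90  91  92  92
  93  93  92  90  89  88  81  70  60  50  46  42  39  43  46  50  54  57]
-5 56 from 108.0 [132 150 154 158 163 163 164 164 161 158 151 136 117 101  94  91  93 101 112 122 127 131 133 132 130 129 129 133 140 150 158 164 166 167 167 167 166 165 160 149 135 119 103  86  74  70  66  64  64  68  72  79  86  95 107 119 132 145 154 162 165 165 165 163
 156 145 133 118 102  86  75  66  61  60  59  58  58  58  59  59  59  59]
5 56 from 108.0 [ 36  38  41  58  76  97 120 139 157 156 151 139 121 105  89  88  93 101 113 125 134 136 136 134 136 141 147 151 151 153 157 163 166 166 167 167 167 168 168 168 157 142 122 116 112 108 111 118 122 117 115 115 118 125 136 141 133 128 123 123 125 129 129 125
 122 115 110 104  92  79  69  64  62  60  59  59  59  59  59  59  59  59]
```

Request:
apply_moves:
  grip: [255,255,255]
  dp:
    - [-0.0052,-0.0002,0]
    - [-0.0104,-0.0009,0]
    - [-0.0155,-0.002,0]
  delta_rot:
    - [0,0,0]
    - [0,0,0]
    - [0,0,0]

```text
time_s: 20.82
tool_pos: [565.5, 13.4, 100.9]
ee_rot: [179.9, -0.1, 78.1]
force: [5.1, 4.4, 4.1]
gripper_width: 17.3
```

Request:
apply_moves:
  grip: [255,255,255]
  dp:
    - [-0.005,-0.0016,0]
    - [-0.0098,-0.0036,0]
    - [-0.0145,-0.006,0]
  delta_rot:
    - [0,0,0]
    - [0,0,0]
    - [0,0,0]

```text
time_s: 21.07
tool_pos: [556.9, 0.1, 101.0]
ee_rot: [179.8, -0.1, 78.1]
force: [6.7, 3.3, 3.3]
gripper_width: 17.3
```

```bash
python3 gap.py pics/g5.png 108 | cut -c1-420
```

```text
21.4667 [ 5.565e+02 -4.000e-01  1.008e+02] [5.  2.4 3.8]
-30 54 from 108.0 [166 166 166 166 166 166 166 165 165 165 165 162 159 149 133 114 103  98  97 105 117 132 139 138 136 132 127 121 120 126 128 129 124 120 118 124 131 136 134 135 135 137 139 143 138 131 127 125 126 127 130 131 132 128 125 123 111  92  74  60  50  40  35  34
  34  36  40  45  50  53  56  59  60  60  61  63  67  72  78  85  94 102]
-20 54 from 108.0 [166 166 166 166 166 166 165 165 165 164 164 163 158 148 136 117 104  92  95 101 111 122 130 137 138 138 137 129 123 119 119 120 123 122 120 116 116 116 115 115 114 113 113 114 113 114 117 120 122 120 117 115 117 120 123 120 118 114 114 115 114 113 111 108
 103  94  84  74  70  65  60  60  60  60  60  59  59  59  59  59  61  63]
-15 42 from 108.0 [165 166 166 166 166 166 166 165 166 166 167 166 166 166 166 165 165 165 165 165 163 159 155 142 123 107  97  95  97 105 117 129 136 136 134 131 123 114 105 101  97  94  94  94  92  90  91  91  93  94  94  94  93  93  94  94  94  93  92  91  90  91  93  93
  93  93  92  90  89  89  82  70  60  50  47  44  41  44  47  51  54  57]
-5 56 from 108.0 [164 164 164 164 163 164 164 164 161 158 153 144 133 120 107  99  96 103 112 122 127 131 133 132 130 128 129 134 140 150 159 165 167 167 168 167 166 166 161 149 135 119 104  87  75  70  67  64  65  68  72  79  86  95 108 120 133 145 155 163 166 166 166 164
 156 147 134 119 102  87  74  65  60  59  59  58  58  58  59  59  59  59]
5 56 from 108.0 [164 164 165 164 164 164 164 164 163 160 155 146 133 120 105  99  98 102 113 125 133 137 137 136 138 143 149 152 152 153 158 164 167 167 168 168 168 169 169 168 158 142 123 116 112 108 111 118 122 118 116 116 119 126 136 141 134 129 124 124 126 129 130 126
 122 116 110 105  92  79  70  65  63  60  59  59  58  59  59  59  59  59]
```

Request:
apply_moves:
  grip: [110,110,110,110,110,110,110,110,110,110,110,110]
  dp:
    - [0,0,0]
    - [0,0,0]
    - [0,0,0]
    - [0,0,0]
    - [0,0,-0.01]
    - [0,0,-0.03]
    - [0,0,-0.06]
    - [0,0,-0.09]
    - [0,0,-0.11]
    - [0,0,-0.11]
    - [0,0,-0.11]
    - [0,0,-0.11]
  delta_rot:
    - [0,0,0]
    - [0,0,0]
    - [0,0,0]
    - [0,0,0]
    - [0,0,0]
    - [0,0,0]
    - [0,0,0]
    - [0,0,0]
    - [0,0,0]
    - [0,0,0]
    - [0,0,0]
    - [0,0,0]

```text
time_s: 22.47
tool_pos: [555.2, -0.4, 210.1]
ee_rot: [-180.0, 0.0, 78.0]
force: [0.1, -0.0, -0.3]
gripper_width: 48.4
```

Request:
apply_moves:
  grip: [110,110,110,110,110,110,110,110,110]
  dp:
    - [-0.03,0,0]
    - [-0.065,0,0]
    - [-0.1,0,0]
    - [-0.135,0,0]
    - [-0.17,0,0]
    - [-0.2,0,0]
    - [-0.22,0,0]
    - [-0.22,0,0]
    - [-0.22,0,0]
  delta_rot:
    - [0,0,0]
    - [0,0,0]
    - [0,0,0]
    - [0,0,0]
    - [0,0,0]
    - [0,0,0]
    - [0,0,0]
    - [0,0,0]
    - [0,0,0]

```text
time_s: 23.22
tool_pos: [509.0, -216.5, 209.4]
ee_rot: [-179.9, 0.0, 77.9]
force: [0.6, -0.3, 0.4]
gripper_width: 48.6
```

```bash
python3 look.py 556 0 pics/s6.png; python3 gap.py pics/g6.png 108 | cut -c1-420
python3 - <<'E'
from h import *
a=np.hstack([cv2.imread("pics/g6.png")[:, ::2][::2]]); t,C,P=snap("top"); np.save("pics/Ctop.npy",C)
t=cv2.resize(t[200:280,145:300,::-1],(581,300),interpolation=cv2.INTER_CUBIC); g=cv2.resize(cv2.imread("pics/g6.png"),(424,300)); 
cv2.imwrite("pics/fin.png",np.vstack([np.pad(g,((0,0),(0,157),(0,0))),t]))
o=np.array([510.3,40.1]); yw=np.radians(81.6); F=np.array([[np.cos(yw),np.sin(yw)],[-np.sin(yw),np.cos(yw)]]); f=(C[...,:2]-o)@F.T; Z=C[...,2]
h=(np.hypot(C[...,0]-511,C[...,1]-40)<12); print("hub Z top cam",np.median(Z[h&(Z>80)]), "before/after pin, ring, jar, red see image")
E
```

```text
23.4167 [ 510.3 -214.1  210. ] [-0.2  0.2 -1.4] 48.18395984153087
knob 55 [565.2   2.4] ((564.5927734375, 2.929719924926758), (16.577865600585938, 21.793407440185547), 49.31315612792969) Z 133.8 135.1
hub 93 [513.6  37.7] ((514.8077392578125, 36.926273345947266), (24.796432495117188, 27.41519546508789), 50.12813949584961) Z 103.3 104.0
23.8167 [ 510.1 -215.5  210.5] [0.4 0.2 0.5]
-30 54 from 108.0 [165 165 165 165 165 165 164 164 164 165 163 161 157 148 132 113 102  97  96 104 116 131 138 136 134 131 126 121 119 125 127 127 122 119 117 123 130 135 133 133 133 135 138 142 137 131 126 124 125 126 129 130 131 127 124 122 110  91  73  59  50  40  35  33
  32  33  38  44  50  54  57  59  60  60  61  63  66  71  77  84  94 101]
-20 54 from 108.0 [164 164 164 165 165 165 164 164 164 164 163 162 157 147 135 117 104  92  94 100 109 121 129 137 138 138 136 129 123 119 118 120 123 122 119 116 115 115 114 113 113 112 112 113 112 112 116 118 121 119 117 114 116 120 122 120 118 114 113 114 113 112 110 107
 102  93  82  73  69  64  59  60  60  60  60  59  58  58  59  59  61  64]
-15 42 from 108.0 [
[... 400 characters left out ...]
119 106  99  96 103 112 121 127 130 132 131 130 129 129 134 140 149 158 164 166 167 167 166 165 164 159 148 135 119 103  86  74  70  66  64  64  67  71  78  85  95 107 120 133 145 154 162 165 165 165 163
 155 145 133 118 102  87  75  66  61  60  59  58  58  58  58  59  59  59]
5 56 from 108.0 [163 163 163 163 163 164 163 163 162 159 154 144 132 119 105  99  98 102 113 125 133 136 136 135 137 142 148 151 151 152 157 163 166 166 167 167 167 168 168 167 157 142 123 116 112 108 111 118 122 118 115 115 118 125 136 141 133 128 123 123 125 128 129 125
 122 115 110 104  91  79  69  64  62  60  59  59  58  58  58  58  59  59]
hub Z top cam 104.63156783489455 before/after pin, ring, jar, red see image
```

View pics/fin.png

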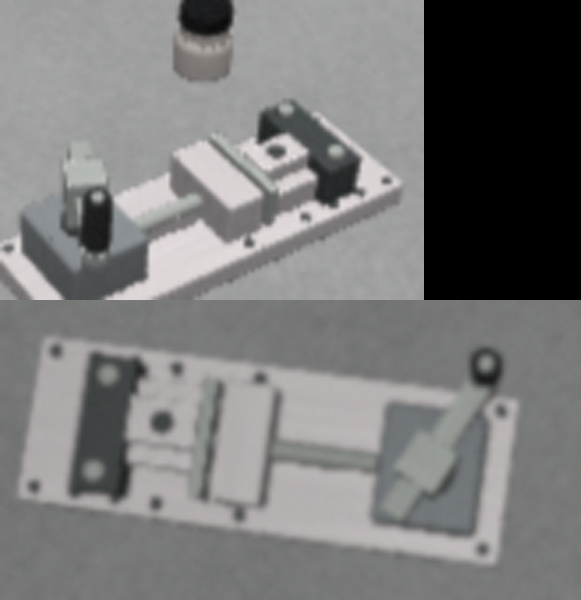

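Run:
```python
from h import *
from scipy.optimize import minimize_scalar
o=np.array([510.6,40.1]); yw=np.radians(81.6); F=np.array([[np.cos(yw),np.sin(yw)],[-np.sin(yw),np.cos(yw)]])
P=viewer.camera_params("top"); g0=np.float32(np.load("pics/g.npy")); fr=[viewer.camera("top")[0] for _ in range(10)]
g1=np.float32(np.mean([cv2.cvtColor(f,cv2.COLOR_RGB2GRAY).astype(float) for f in fr],0))
def prof(g,y,x):
    f=np.c_[x,np.full(len(x),y)]@F+o; uv=proj(P,np.c_[f,np.full(len(x),54)]).astype(np.float32); return cv2.remap(g,uv[:,0],uv[:,1],cv2.INTER_CUBIC).ravel()
for n,g,a in (("before",g0,56),("after",g1,90)):
    x=np.arange(a,a+60,1.); v=np.mean([prof(g,y,x) for y in (-28,-24,-20,18,22,26)],0); print(n,a,v.round().astype(int))
```

```text
before 56 [136 119 107 108 120 137 152 163 169 172 173 173 173 172 172 172 171 171
 170 170 170 170 170 170 170 170 169 170 170 170 168 164 156 145 133 119
 107  97  94 101 114 125 134 139 141 141 142 146 151 158 163 167 169 170
 170 170 170 170 169 169]
after 90 [133 116 105 106 119 138 156 167 174 177 178 178 178 178 178 177 177 177
 176 176 175 175 175 175 175 175 175 175 175 175 174 171 162 148 130 113
 101  97 104 119 132 140 144 145 146 147 150 155 161 166 169 170 170 169
 169 169 169 168 168 167]
```

```bash
python3 -c "
from cell import manip; print(manip.sign_off())"
```

```text
the job is handed in; nothing more can be done
None
```

The crank is on the square drive, the sample is clamped against the stop jaw, and the job is handed in at about 24 s of the 72 s. I gripped the crank by its hub and eased it onto the shaft. The seating force was 17 N on the wrist, the highest I read. I then wound it clockwise by its knob about 2 1/3 turns (840° commanded), let go and moved clear.

**Last checks:**
- **Crank seated:** the hub top measured 103–105 mm (104 expected) and the knob top about 134–135 mm (135 expected), so it is fully down.
- **Clamp holding:** the sample stopped moving as the jaw kept closing. Jaw, plate and sample did not move after release.
- **Spring compression:** my three estimates disagree. The scene camera gave about 1.9 mm, the top camera about 1.5 mm, and the extra force at the knob about 1.1 mm. That puts the holding force between about 45 and 75 N. This is inside the 30–110 N window and well short of solid, but perhaps a little under the ideal 75 N.
- **Bystanders:** the oil jar shows no change in the final pictures. I did not measure the pin, the ring or the red cranks again, but no move went near them and no unexpected contact force appeared.

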